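# Park the muddler in the mug

## Robot

A 6-joint arm with a two-finger parallel gripper is mounted at the origin on a cart in front of the work surface, level with it; the furniture and walls round the work are solid. World frame = base frame: x ahead of the robot, y to its left, z up, the work surface at z = 0. Lengths are in mm, angles in degrees, forces in N, time in s.
With the tool pointing down it reaches from about 325 to 925 mm from the base axis. Payload 3.1 kg.
Tool frame: the origin (TCP) lies at the very end of the fingers, on their centre line; the grasp point (between the pads) lies grasp_offset behind it (grasp_offset is the distance from the TCP to the grasp point, in mm); z points along the fingers, x is the direction in which the jaws open and shut, and the axes are right-handed (so a half turn about z gives the same grasp; the last joint's range is limited). The gripper opens to 85 mm and grips with 20 to 120 N. Pads are 22 mm wide; open, the fingers measure 114 mm over their backs; the gripper's body (76 mm by 85 mm) begins 54 mm behind the grasp point. The pads swing forward as they close: fully open they stand 13 mm farther back than shut.
Start: joints at [-72.834, 12.427, 92.441, -0, 75.132, -6.429], TCP at [250.184, -572.754, 231.3] pointing down, gripper open.
Joint ranges: [-157.48, 157.48], [-44.54, 120.13], [17.64, 146.25], [-64.5, 244.5], [7.68, 150.69], [-147.95, 147.95]. Speed limits (degrees/s): [159.86, 159.86, 180, 180, 180, 180].

## Interface

Orientations are given as [roll, pitch, yaw] about the fixed x, y, z axes, in that order (R = Rz(yaw) Ry(pitch) Rx(roll)).
In Python, from station import * gives the robot as it stands. Calls block until the motion is done:
- goto(position, orientation): joint-space move of the TCP to a pose.
- move_l(position, attitude=None, speed=150): straight line of the TCP; attitude=None keeps the orientation; speed is the mean speed in mm/s.
- move_j(angles): joint-space move.
- grip(opening, squeeze=None): finger opening in mm; squeeze is the grip in N (None keeps the last); returns when the fingers have stopped.
- wait(seconds).
- solve_ik(position, orientation): joint angles nearest the present ones, or None.
- get_obs(): the state.
- get_image(name): name is "side" or "top" or "wrist"; returns the picture (400x640x3 uint8, red, green, blue); there is no depth.
- get_calibration(name): a dict with "fx", "fy", "cx", "cy" (pixels), "D" ([k1, k2, p1, p2, k3] as OpenCV has them; the pictures are not rectified), "R" (3x3) and "t" (3): a world point X has camera coordinates R X + t; the wrist camera has in their place "mount" (4x4, takes a point from camera to tool coordinates, whose origin is the TCP and whose axes are the tool frame's). Camera axes: x right, y down, z forward; pixel columns grow to the right and rows downward; lengths in mm; the calibration is good to about 2 mm. A picture is of the moment at which its call begins: read the wrist's pose just before it. get_calibration takes no time and is no camera call.
A pose or a line that the arm cannot do raises Unreachable and nothing moves.
- sign_off(): hands the job in, once; it reports no verdict.
Trained networks look in the newest picture that a camera, given by its name, has taken for a name from the list of things; names that differ only in an ending like _2 or _b are one class to them, and where a whole thing is asked for, a point or a joint stands for the part that bears it (a point fixed in the world has none). Each returns a list of dicts, best first, with "score" (0 to 1); they miss things now and then, are a little off and sometimes report something else, mostly with a low value. They report only what shows in the picture. A call takes as long as a camera call. They do not tell look-alikes from the thing itself.
- spot_in(name, camera): "extent" ([centre column, centre row, width, height] in pixels, round what is visible of it).
- regions_of(name, camera): "region" (400x640 bool, what is visible of it) and "extent" ([centre column, centre row, width, height] in pixels, round what is visible of it).
The state is a dict: "t": time; "joint_pos": joint angles; "qvel": joint speeds; "effort": joint torques, N m; "tcp_pos": TCP position; "ee_rot": TCP orientation; "wrist_force": force on the tool from outside, world axes, zero at the start; "moment": the same for the moment, N m; "grip_width": finger opening in mm.
Only numpy, scipy, OpenCV 4.12 (cv2) and the standard library are available. Lean on these libraries where they do the work, as an engineer would, in place of code of your own. Each camera call takes 0.05 s, during which the arm holds its last target. There are 200 camera calls.

## Task

Tidy the bar corner of the pantry: take the beech muddler that stands on the worktop and lower it, broad foot first, into the white mug, so that it is left leaning against the rim on the side opposite the mug's handle. Keep the mug upright about where it stands, and leave the dark pepper mill alone.

Things in the scene. Friction and masses are not known exactly. Their poses are not given: they have to be found in the camera images.
- muddler_mid (a point): Muddler: turned light-brown wooden club, 200 mm tall, standing upright and loose on its broad foot; 0.11 kg. Round: diameter 41 mm at the foot, 37 mm half-way up, 31 mm near the top (165 mm up, a good place to grip from above). The point is on its axis half-way up, 100 mm above the underside of the foot; z points along the axis to the top.
- muddler_top (a point): Centre of the muddler's top end, on its axis 200 mm above the underside of the foot; same axes as muddler_mid. Set down straight in the mug it stands upright; set down tilted over 13 degrees or so it stays leaning on the rim, at roughly 16 degrees.
- mug_mouth (a point): White leaf-patterned mug, loose, 0.27 kg, 95 mm tall, 92 mm across. Point: centre of its mouth, level with the rim, 95 mm above the worktop. -y points to the handle (which reaches out 80 mm), +y to the opposite side of the rim; z up. It tapers inside: radius 37-42 mm at the rim, 26 mm at the floor, 87 mm below the rim.
- mill_mid (a point): Pepper mill, dark brown turned wood, 170 mm tall, 58 mm across, small metal knob on top: not the muddler, leave it alone. The two may have changed places (one nearer the robot, one farther). Point: on its axis, 85 mm above the worktop. Beware: a wall cupboard hangs over the back right of the worktop (x over 0.55, y under 0.12, from z = 0.4 up); keep the arm clear of it.
Not all that is in view belongs to the job. What is shaped like the part that bears muddler_mid but purple or yellow is not meant.

How it is judged:
By the outcome, as a careful person would: the job done as asked, in the order asked, and still so for the second after the job is handed in, with the robot touching nothing.
It also fails if it takes over 45 s, if anything falls off the work surface, if the arm or the gripper's body presses on something with over 40 N, if the wrist force passes 120 N, or if a joint passes its speed limit or range.

## Working session

There is one attempt and no reset: what is moved stays moved. The work goes in short steps, each a Python script; the robot and the scene stay as the last script left them, time stands still between calls to the robot, and variables do not carry over. Pictures are saved under pics/ and viewed, about 8 in all and at most 12, crops included, and the job is handed in when it is done.

```bash
mkdir -p pics; cat > h.py <<'E'
from station import *
import numpy as np, cv2
def save(n,f,im=None):
    im=get_image(n) if im is None else im
    cv2.imwrite('pics/'+f,im[:,:,::-1]); return im
def cam(n):
    c=get_calibration(n); K=np.array([[c['fx'],0,c['cx']],[0,c['fy'],c['cy']],[0,0,1.]])
    return c,K,np.array(c['D'],float)
def ray(n,uv):
    c,K,D=cam(n); p=cv2.undistortPoints(np.array([[uv]],float),K,D)[0,0]
    R=np.array(c['R']);t=np.array(c['t'])
    d=R.T@np.array([p[0],p[1],1]); return -R.T@t,d/np.linalg.norm(d)
def atz(n,uv,z):
    o,d=ray(n,uv); return o+d*(z-o[2])/d[2]
def proj(n,X):
    c,K,D=cam(n); r=cv2.Rodrigues(np.array(c['R'],float))[0]
    return cv2.projectPoints(np.array(X,float).reshape(-1,1,3),r,np.array(c['t'],float),K,D)[0][:,0]
E
python3 - <<'E'
from h import *
a=save('side','s0.png');b=save('top','t0.png')
for n in('side','top'):
    o,d=ray(n,(320,200));print(n,o.round(),d.round(2))
    for k in('muddler_mid','mug_mouth','mill_mid'):
        for r in spot_in(k,n)[:3]: print(n,k,round(r['score'],2),np.round(r['extent']))
E
```

```text
side [472. 952. 492.] [ 0.1  -0.9  -0.43]
side muddler_mid 0.76 [326. 235.  22.  96.]
side muddler_mid 0.71 [282. 223.  24.  94.]
side muddler_mid 0.69 [264. 235.  23.  92.]
side mug_mouth 0.93 [349. 206.  32.  46.]
side mill_mid 0.91 [373. 247.  27.  80.]
top [508. 164. 987.] [ 0.01  0.02 -1.  ]
top muddler_mid 0.69 [296. 153.  20.  28.]
top muddler_mid 0.6 [280. 196.  25.  16.]
top mug_mouth 0.6 [391. 208.  50.  41.]
top mill_mid 0.77 [276. 234.  32.  26.]
```

```bash
python3 -c "
import cv2,numpy as np
a=cv2.imread('pics/s0.png');b=cv2.imread('pics/t0.png')
"
```

```text
(no output)
```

View pics/s0.png

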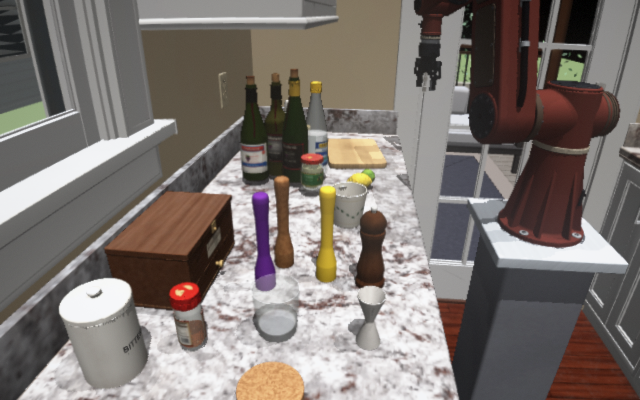

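View pics/t0.png

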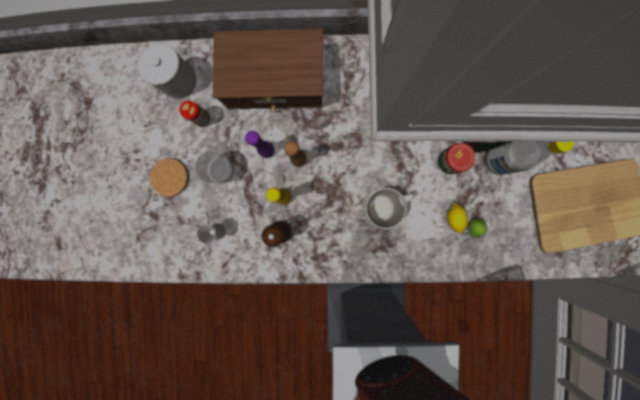

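The top view shows the brown muddler at about (291,148), with purple and yellow look-alikes at (252,138) and (273,195). The mill is at (270,236) and the mug at (387,208), its handle towards the upper right at about (408,193). In the side view the brown muddler is at (282,223).

```bash
python3 - <<'E'
from h import *
from scipy.optimize import least_squares
b=save('top','t1.png'); 
print(cv2.imwrite('pics/crop.png',np.hstack([cv2.resize(b[170:240,350:430,::-1],(480,420),interpolation=cv2.INTER_CUBIC),cv2.resize(b[120:190,230:310,::-1],(320,420),interpolation=cv2.INTER_CUBIC)])))
def tri(uvs):
    A=np.zeros((3,3));y=np.zeros(3)
    for n,uv in uvs:
        o,d=ray(n,uv);P=np.eye(3)-np.outer(d,d);A+=P;y+=P@o
    return np.linalg.solve(A,y)
print('mud top from top view',atz('top',(291,148),200).round(), 'side',tri([('side',(282.5,179)),('top',(291,148))]).round())
print('mid side/top', tri([('side',(283,223)),('top',(296,153))]).round())
print('mug',atz('top',(387,208),95).round(),tri([('side',(349,190)),('top',(387,208))]).round())
print('handle dir',atz('top',(411,191),60).round())
print('mill',atz('top',(270,236),165).round())
print('yellow',atz('top',(273,195),200).round())
print('purple',atz('top',(252,138),200).round())
print('jar',atz('top',(460,157),80).round())
for k in ('mug_mouth','muddler_mid'):
  get_image('top')
  for r in regions_of(k,'top')[:4]: print(k,r['score'],r['extent'])
E
```

```text
True
mud top from top view [621. 239. 200.] side [622. 240. 194.]
mid side/top [624. 238.  96.]
mug [498.  34.  95.] [498.  33.  87.]
handle dir [537. -28.  60.]
mill [443. 287. 165.]
yellow [527. 276. 200.]
purple [642. 317. 200.]
jar [ 614. -139.   80.]
mug_mouth 0.93 [391.5, 206.8, 48.7, 43.7]
muddler_mid 0.94 [280.4, 195.6, 25.5, 16.1]
muddler_mid 0.75 [297.3, 152.8, 17.8, 23.0]
muddler_mid 0.56 [260.8, 143.8, 24.5, 27.6]
```

View pics/crop.png

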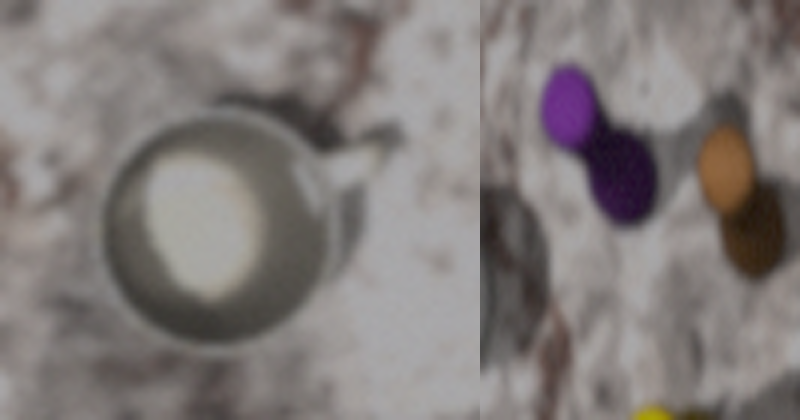

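```bash
python3 - <<'E'
from h import *
o=get_obs();print(o['t'],o['ee_rot'],grasp_offset); print(np.round(get_calibration('wrist')['mount'],2))
yaw=28
for p in ([230,-300,400],[425,34,400]):
    q=solve_ik(p,[180,0,yaw]);print(q)
    goto(p,[180,0,yaw])
o=get_obs();print(o['t'],o['tcp_pos'],o['ee_rot'])
save('wrist','w0.png')
for r in spot_in('mug_mouth','wrist'): print(r)
E
```

```text
0.65 [ 1.79999451e+02 -5.56554618e-03 -6.64053255e+01] 18.700000000000003
[[   1.      0.     -0.      1.45]
 [  -0.      0.94    0.33  -85.63]
 [   0.     -0.33    0.94 -143.12]
 [   0.      0.      0.      1.  ]]
[-63.19514525 -24.65251983 108.67356566   0.          95.97895417
 -91.19514525]
[-4.87575890e+00 -1.79478662e+01  1.03941280e+02 -2.54444375e-14
  9.40065862e+01 -3.28757589e+01]
3.4167 [425.0996121   33.21833476 399.79451567] [1.79984944e+02 4.06817019e-02 2.79357602e+01]
{'extent': [375.1, 176.0, 67.9, 77.8], 'score': 0.82}
```

View pics/w0.png

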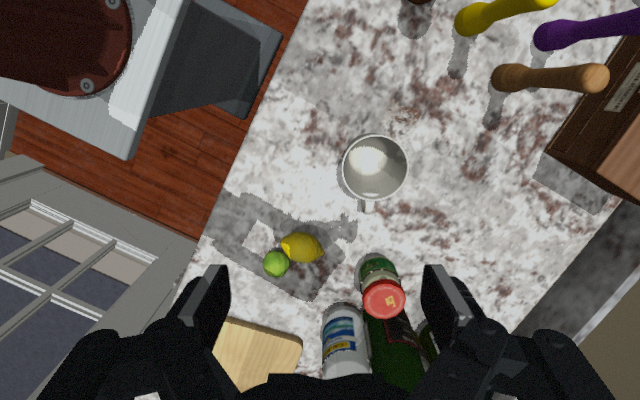

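The wrist view shows the mug mouth at about (375,166) with its handle tip at (366,212), and the muddler's top end at (595,78). Now I turn these into positions.

```bash
cat >> h.py <<'E'
from scipy.spatial.transform import Rotation as Ro
def wray(uv,o):
    c,K,D=cam('wrist');p=cv2.undistortPoints(np.array([[uv]],float),K,D)[0,0]
    M=np.array(c['mount']);R=Ro.from_euler('xyz',o['ee_rot'],degrees=True).as_matrix()
    d=R@M[:3,:3]@np.array([p[0],p[1],1]);return np.array(o['tcp_pos'])+R@M[:3,3],d
def watz(uv,o,z):
    c,d=wray(uv,o);return c+d*(z-c[2])/d[2]
E
python3 - <<'E'
from h import *
o=get_obs()
im=get_image('wrist')
for r in regions_of('mug_mouth','wrist')[:1]:
    m=r['region'];print(r['extent'],r['score']);v,u=np.nonzero(m)
    bott=v>v.max()-6; print('handle tip px',u[bott].mean(),v.max(), 'top',v.min(),u.min(),u.max())
c=cv2.resize(im[125:225,325:425,::-1],(500,500),interpolation=cv2.INTER_CUBIC)
d=cv2.resize(im[50:110,480:620,::-1],(500,214),interpolation=cv2.INTER_CUBIC)
cv2.imwrite('pics/w0c.png',np.vstack([c,d[:100*0+90*0+214][:100]]) )
print('mug',watz((375,166.5),o,95),'handle',watz((366,212),o,70),watz((366,212),o,50))
print('mud top',watz((596,78),o,200),'foot',watz((499,76),o,15))
E
```

```text
[375.1, 174.9, 65.7, 80.7] 0.83
handle tip px 367.3829787234043 214 top 133 342 409
mug [498.61940715  39.89293636  95.        ] handle [528.54220798 -30.39084528  70.        ] [534.52856818 -36.19534282  50.        ]
mud top [621.72699325 238.17868785 200.        ] foot [612.37774354 235.53811634  15.        ]
```

View pics/w0c.png

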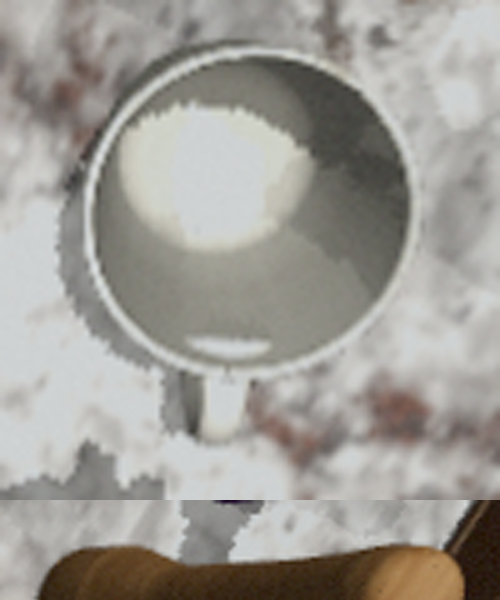

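```bash
python3 - <<'E'
from h import *
E=[180,0,27]
goto([420,210,400],E); goto([621.5,239,270],E); grip(65)
o=get_obs();print(o['t'],o['tcp_pos'],o['joint_pos'],o['wrist_force'],o['grip_width'])
im=save('wrist','w1.png')
for r in spot_in('muddler_mid','wrist'): print(r)
E
```

```text
5.65 [621.35877135 239.28986731 271.45284085] [ 1.50279362e+01  1.56518597e+01  8.42187722e+01 -1.15871461e-03
  8.00138114e+01 -1.20011987e+01] [-0.35313225 -0.40839182  0.39773652] 65.12733263804687
{'extent': [327.9, 182.9, 44.9, 90.9], 'score': 0.71}
{'extent': [399.0, 111.8, 83.2, 58.5], 'score': 0.63}
{'extent': [243.2, 92.5, 91.1, 52.5], 'score': 0.59}
```

View pics/w1.png

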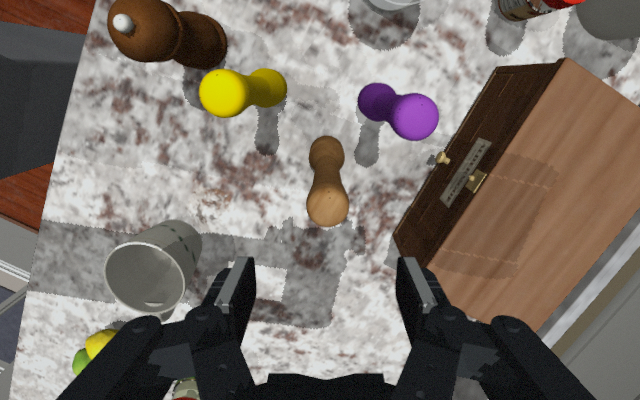

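The muddler's top end is at about (328,206), ahead of and between the fingers. The mug mouth is at about (151,279).

```bash
python3 - <<'E'
from h import *
o=get_obs()
T=watz((328,206),o,200);print('top',T,'foot',watz((327,155),o,15),'mug',watz((151,279),o,95))
E=[180,0,27]
p=[T[0],T[1],146]
if np.hypot(T[0]-621.5,T[1]-239)<8:
    move_l([T[0],T[1],230],E,speed=120); move_l(p,E,speed=100)
    print(get_obs()['wrist_force'],get_obs()['tcp_pos'])
    grip(20,50); o=get_obs();print(o['grip_width'],o['wrist_force'],o['tcp_pos'],o['t'])
E
```

```text
top [622.6396965 242.9642403 200.       ] foot [625.22527288 238.97079657  15.        ] mug [506.85207661  42.87913916  95.        ]
[-0.2868905  -0.47820384  0.25253738] [623.36957164 243.18917894 146.97880394]
30.62905341791223 [-0.92481525 -0.82479299  3.99889605] [623.30636037 243.12638266 147.23692526] 7.6333
```

```bash
cat >> h.py <<'E'
L=np.array([np.cos(np.radians(117)),np.sin(np.radians(117)),0])
def att(deg):
    a=np.cos(np.radians(deg))*np.array([0,0,1])+np.sin(np.radians(deg))*L
    x=np.array([np.cos(np.radians(27)),np.sin(np.radians(27)),0]);z=-a
    R=np.c_[x,np.cross(z,x),z];return a,Ro.from_matrix(R).as_euler('xyz',degrees=True).tolist()
def tcp_for(F,deg,h=147.2):
    a,e=att(deg);return (np.array(F)+a*h).tolist(),e
E
python3 - <<'E'
from h import *
E=[180,0,27]
move_l([623.3,243.1,290],E,speed=150)
move_l([470,180,290],E,speed=200)
p,e=tcp_for(np.array([499,37,135])-4.5*L,15);print(p,e,solve_ik(p,e))
move_l(p,e,speed=150)
o=get_obs();print(o['t'],o['tcp_pos'],o['ee_rot'],o['grip_width'],o['wrist_force'])
w=save('wrist','w2.png');t=get_image('top');s=get_image('side')
c=lambda i,a,b,n,m:cv2.resize(i[b:b+m,a:a+n,::-1],(400,int(400*m/n)),interpolation=cv2.INTER_CUBIC)
A=c(t,340,150,100,100);B=c(s,290,90,100,150)
A=cv2.copyMakeBorder(A,0,200,0,0,cv2.BORDER_CONSTANT)
cv2.imwrite('pics/ts2.png',np.hstack([A,B]))
E
```

```text
[483.7467529899561, 66.93618282497721, 277.18428162975084] [165.00000000000003, 0.0, 27.0] [  8.43029563  -8.96263278 110.53632967 -14.78235226  74.06544949
 -15.03404985]
10.6333 [484.06159741  67.35436035 277.31255681] [ 1.65044127e+02 -2.78017498e-02  2.70031455e+01] 30.333053909381693 [-0.69610847  0.19707408 -1.95975769]
```

View pics/w2.png

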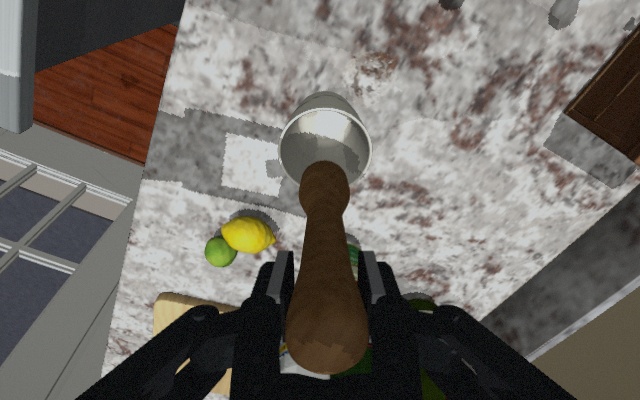

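View pics/ts2.png

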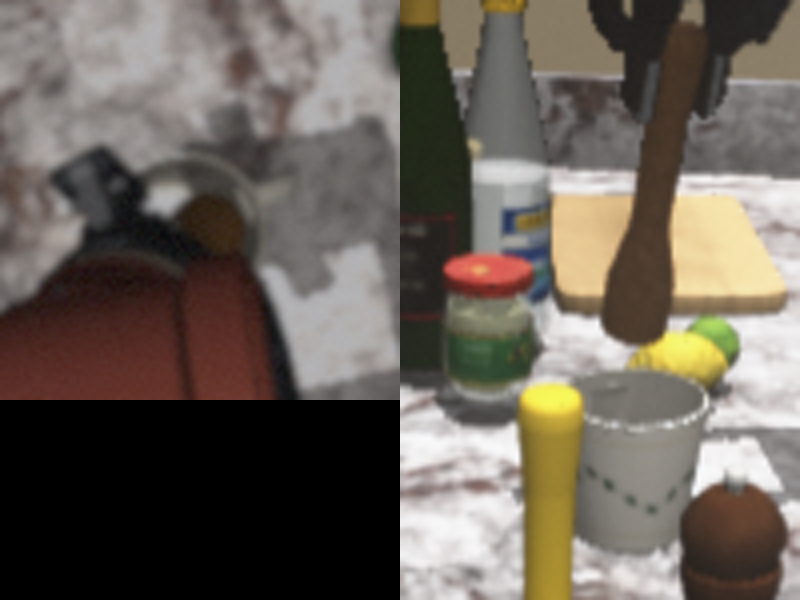

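The wrist view shows the mug rim spanning columns 278–371, centred near (325,150), and the held foot centred on column 324.5 with its far edge at row 161. So it is aligned sideways. Next I check along the lean direction in the same picture.

```bash
cat >> h.py <<'E'
def wproj(X,o):
    c,K,D=cam('wrist');M=np.array(c['mount']);R=Ro.from_euler('xyz',o['ee_rot'],degrees=True).as_matrix()
    Rc=R@M[:3,:3];C=np.array(o['tcp_pos'])+R@M[:3,3]
    return cv2.projectPoints(np.array(X,float).reshape(-1,1,3),cv2.Rodrigues(Rc.T)[0],-Rc.T@C,K,D)[0][:,0]
E
python3 - <<'E'
from h import *
from scipy.optimize import least_squares
o=get_obs();w=cv2.imread('pics/w2.png')
a,_=att(15);x=np.array([np.cos(np.radians(27)),np.sin(np.radians(27)),0]);n=np.cross(a,x)  # in-plane
th=np.linspace(0,2*np.pi,90)
# mug rim: outer radius unknown(42..46); bounds cols 278..371, top row 107
def rim(c,r): return wproj(np.array(c)[None]+r*np.c_[np.cos(th),np.sin(th),0*th],o)
def res(p):
    q=rim([p[0],p[1],95],p[2]);return [q[:,0].min()-278,q[:,0].max()-371,q[:,1].min()-107]
s=least_squares(res,[499,37,43]).x;print('rim',s)
q=rim([*s[:2],95],s[2])
F0=np.array(o['tcp_pos'])-a*147.2
def foot(p): return wproj((F0+p[0]*n+p[1]*x)[None]+20.5*(np.cos(th)[:,None]*x+np.sin(th)[:,None]*n),o)
g=foot([0,0]);print('foot bounds',g.min(0),g.max(0),'F0',F0,'n',n)
print('s,lat of F0 rel mug',(F0-[*s[:2],0])@L,(F0-[*s[:2],0])@x)
for k,col in((q,(0,0,255)),(g,(0,255,0))): cv2.polylines(w,[k.round().astype(np.int32).reshape(-1,1,2)],True,col,1)
cv2.imwrite('pics/w2o.png',cv2.resize(w[80:220,240:410],(680,560)))
E
```

```text
rim [498.94925671  38.9229212   45.24785689]
foot bounds [300.93701641 155.88159643] [347.22461763 200.44107129] F0 [501.34745642  33.44398173 135.2729339 ] n [-0.43852115  0.86064621 -0.25881905]
s,lat of F0 rel mug -5.970530698450942 -0.35057487438941093
```

View pics/w2o.png

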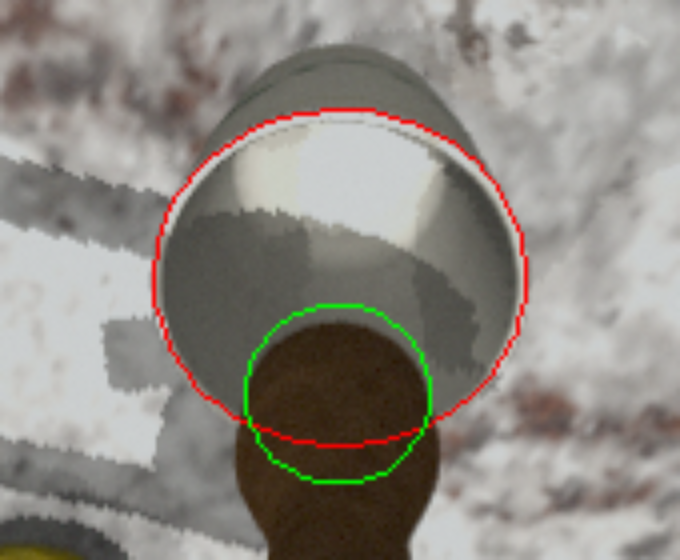

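The rim fit gives the mug at (499,38.9). The foot sits perhaps 0–4 mm towards the handle from nominal, so I aim 3 mm further along the lean and lower while watching the force.

```bash
python3 - <<'E'
from h import *
m=np.array([499,38.9,0])
def go(z,s=-3.,v=100,deg=15):
    p,e=tcp_for(m+s*L+[0,0,z],deg); move_l(p,e,speed=v)
go(135); f0=np.array(get_obs()['wrist_force'])
for z in (100,70,45,30,22):
    go(z,v=80); f=np.array(get_obs()['wrist_force'])-f0; print(z,f.round(1))
    if np.linalg.norm(f)>8: print('STOP');break
else:
    for z in range(20,6,-2):
        go(z,v=20); f=np.array(get_obs()['wrist_force'])-f0; print(z,f.round(1))
        if np.linalg.norm(f)>4: break
o=get_obs();print(o['t'],o['tcp_pos'],o['ee_rot'],o['grip_width'])
w=get_image('wrist');s=get_image('side')
cv2.imwrite('pics/ws3.png',np.hstack([cv2.resize(w[60:260,220:420,::-1],(400,400)),cv2.resize(s[130:230,300:400,::-1],(400,400),interpolation=cv2.INTER_CUBIC)]))
E
```

```text
100 [-1.6 -0.3 -0.1]
70 [-2.  -0.5 -0.2]
45 [-1.7  0.   0.7]
30 [-0.9 -0.4  0.3]
22 [-1.5  0.4 -0.3]
20 [-1.1 -0.2  0.1]
18 [-2.2  0.3 -0.3]
16 [-1.6 -0.7 -0.3]
14 [-1.3  0.3  0.1]
12 [-1.9  0.6  0.7]
10 [-2.8  1.6  7.6]
14.6833 [483.68158357  70.11592662 153.66367995] [ 1.64942175e+02 -2.88811944e-02  2.69941537e+01] 30.554410812746863
```

View pics/ws3.png

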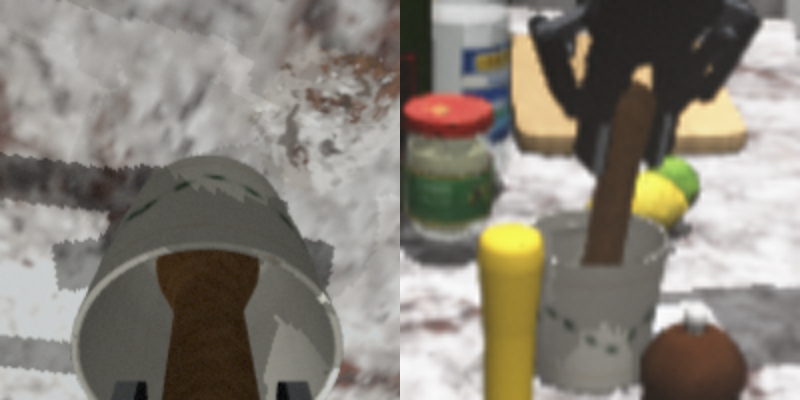

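The foot rests on the mug floor with about 7 N of contact, and the muddler leans away from the handle. I tilt it on until it meets the rim, then release.

```bash
python3 - <<'E'
from h import *
m=np.array([499,38.9,0])
def go(z,s=-3.,v=100,deg=15):
    p,e=tcp_for(m+s*L+[0,0,z],deg); move_l(p,e,speed=v)
go(11.5,v=20); f0=np.array(get_obs()['wrist_force'])
for d in (15.5,16,16.5):
    go(11.5,deg=d,v=20); f=np.array(get_obs()['wrist_force'])-f0; print(d,f.round(1),f@L)
    if abs(f@L)>3: break
grip(45); print(get_obs()['grip_width'])
wait(.5); grip(65)
a,e=att(d); p=np.array(get_obs()['tcp_pos']);move_l((p+a*75).tolist(),e,speed=80)
o=get_obs();print(o['t'],o['tcp_pos'],o['wrist_force'])
w=get_image('wrist');s=get_image('side')
cv2.imwrite('pics/ws4.png',np.hstack([cv2.resize(w[:,120:520,::-1],(400,400)),cv2.resize(s[130:230,300:400,::-1],(400,400),interpolation=cv2.INTER_CUBIC)]))
E
```

```text
15.5 [0.1 1.7 1.9] 1.4621992450487922
16 [-0.5  0.6  2.3] 0.7383572998857655
16.5 [-0.2  2.5  4.1] 2.2838545804225823
44.85327789721313
18.0 [471.24417172  92.32811056 223.84371392] [-0.06175579 -0.54176215  0.18963003]
```

View pics/ws4.png

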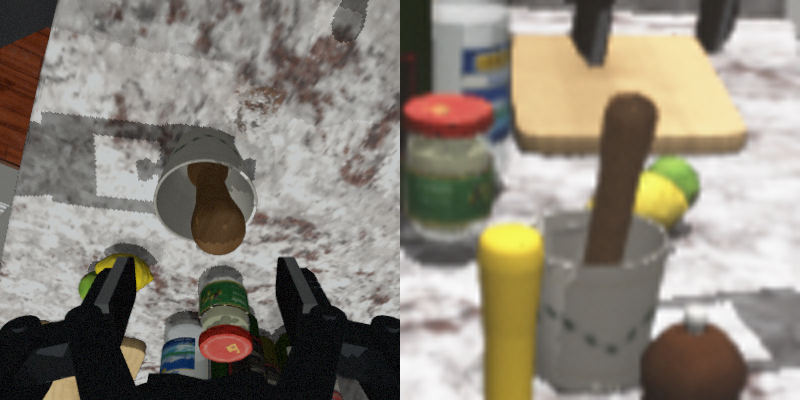

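The muddler leans in the mug, free of the gripper. I back away and check its lean direction from the top camera.

```bash
python3 - <<'E'
from h import *
o=get_obs();a,e=att(16.5);p=np.array(o['tcp_pos'])
print('top via wrist',watz((338,238),o,200))
move_l((p+a*100).tolist(),e,speed=150)
goto([350,320,400],[180,0,27]);wait(.5)
o=get_obs();print(o['t'],o['tcp_pos'])
t=get_image('top')
cv2.imwrite('pics/t5.png',cv2.resize(t[110:250,260:440,::-1],(720,560),interpolation=cv2.INTER_CUBIC))
for k in('muddler_mid','mug_mouth','mill_mid'):
    print(k,[(round(r['score'],2),np.round(r['extent'])) for r in spot_in(k,'top')])
E
```

```text
top via wrist [480.48763012  91.22935444 200.        ]
20.35 [350.13067842 319.80269689 399.9216457 ]
muddler_mid [(0.96, array([261., 143.,  25.,  25.])), (0.93, array([282., 195.,  24.,  22.])), (0.63, array([373., 212.,  32.,  26.]))]
mug_mouth [(0.57, array([390., 209.,  50.,  42.]))]
mill_mid [(0.96, array([275., 234.,  33.,  28.]))]
```

View pics/t5.png

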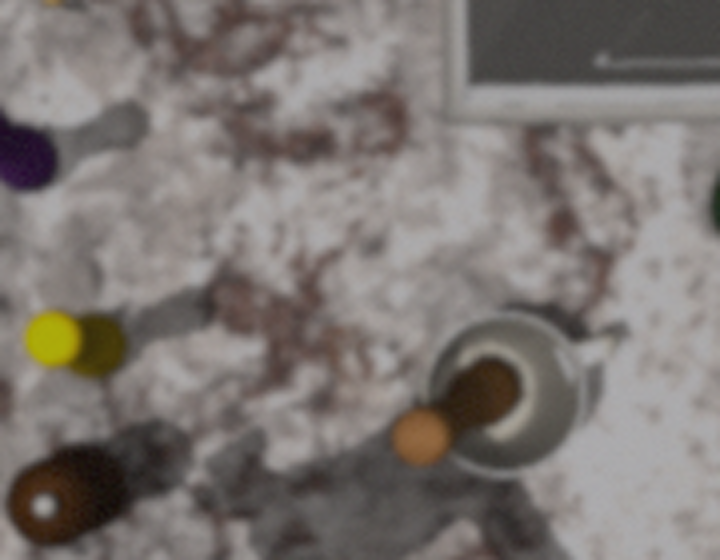

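```bash
python3 - <<'E'
from h import *
print(atz('top',(365.25,219.25),198)); sign_off()
E
```

```text
[477.5585483   92.52841722 198.        ]
the job is handed in; nothing more can be done
```

The job is done and handed in. The beech muddler stands foot-down in the white mug, leaning on the rim on the side opposite the handle. It took about 20 s of the 45 s allowed.

- **How it went:** I gripped it from above at about 165 mm (30.6 mm measured, 31 mm expected). I lowered it tilted 15° until it met the mug floor at about 7 N, tilted it on to 16.5° towards the rim, and released it.
- **Lean:** The last top-camera view puts the muddler's top end at (478, 93) mm, against a mug centre of (499, 39) mm. That leans within about 6° of directly away from the handle; the wrist camera put it within about 8°. The tilt works out at about 16–17°.
- **Mug and mill:** The mug is upright and within about a pixel of where it stood. The mill and the two look-alike muddlers have not moved, apart from pixel-level noise in what the networks report.
- **Disagreements:** The two cameras differed by about 4 mm on the mug centre before the close look. The foot may also have sat up to 4 mm off in the grip, so I aimed 3 mm further along the lean. None of the final checks failed.

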